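Put the kite-repair things away in the chest drawer

ROBOT

A 6-joint arm with a two-finger parallel gripper is mounted at the origin on the work surface. World frame = base frame: x ahead of the robot, y to its left, z up, the work surface at z = 0. Lengths are in m, angles in rad, forces in N, time in s.
With the tool pointing down it reaches from about 0.275 to 1 m from the base axis. Payload 8.4 kg.
Tool frame: the origin (TCP) lies at the very end of the fingers, on their centre line; the grasp point (between the pads) lies 19 mm behind it; z points along the fingers, y is the direction in which the jaws open and shut (so a half turn about z gives the same grasp; the last joint's range is limited). The gripper opens to 85 mm and grips with 20 to 120 N. Pads are 22 mm wide; open, the fingers measure 114 mm over their backs; the gripper's body (76 mm by 85 mm) begins 54 mm behind the grasp point. The pads swing forward as they close: fully open they stand 13 mm farther back than shut.
Start: joints at [-0.002, 0.353, 1.633, -0, 1.155, -0.002], TCP at [0.625, -0, 0.231] pointing down, gripper open.
Joint ranges: [-2.63, 2.63], [-0.92, 2.1], [0.06, 2.66], [-1.3, 4.44], [0, 2.69], [-3.02, 3.02]. Speed limits (rad/s): [2.22, 2.22, 2.79, 3.14, 3.14, 3.14].

INTERFACE

Orientations are given as a unit quaternion [w, x, y, z].
In Python, from cell import manip gives the robot as it stands.
- The arm moves only by the shell command python3 -m creep 'ROWS'. ROWS is JSON, a list that holds one entry, the list of rows, each a list of 7 numbers: the turn, a rotation vector about the tool's x, y, z in units of 6 degrees (1.0 is 6 degrees), then the shift along the tool's x, y, z in units of 25 mm (1.0 is 25 mm), then the opening in per cent of the stroke, from 0 (shut) to 100 (fully open). In form: [[[wx, wy, wz, dx, dy, dz, jaw], ...]]. A call has 1 to 20 rows; each row shifts and turns the commanded pose from where the row before left it, along the tool's axes as they then stand; what a row does not reach is not made up. A row lasts 1/10 s, in which the tool goes at most 50 mm and 8.59 degrees, less where a joint would pass 70% of its speed; a pose out of reach is approached as far as the arm can. A call is refused whole if a number of a shift passes 1 or a number of a turn 1, either way. A call with a gripper value outside its range is refused whole. The fingers move at their own pace and stop on an object; the grip force is fixed at half the most. Time passes only in rows, so rows that do not move let the fingers close. It gives the time, the measured TCP pose, the force and the opening at its end, in the units of the state.
- manip.get_obs(): the state, without advancing time (a new reading comes with each control period).
- manip.read_camera(name): name is "scene" or "side" or "wrist"; returns the picture (420x560x3 uint8, red, green, blue); there is no depth.
- manip.camera_info(name): a dict with "mtx" (3x3 intrinsics, pixels), "distortion" ([k1, k2, p1, p2, k3] as OpenCV has them; the pictures are not rectified), "rvec" (rotation vector, rad) and "tvec" (3), from world to camera coordinates, as OpenCV has them; the wrist camera has in their place "tool_from_camera" (4x4, takes a point from camera to tool coordinates, whose origin is the TCP and whose axes are the flange's). Camera axes: x right, y down, z forward; pixel columns grow to the right and rows downward; lengths in m; the calibration is good to about 2 mm. A picture is of the moment at which its call begins: read the wrist's pose just before it. camera_info takes no time and is no camera call.
- manip.job_done(): hands the job in, once; it reports no verdict.
The state is a dict: "time": time; "qpos": joint angles; "dq": joint speeds; "joint_torque": joint torques, N m; "eef_pos": TCP position; "eef_rot": TCP orientation; "ft_force": force on the tool from outside, world axes, zero at the start; "moment": the same for the moment, N m; "width": finger opening in m.
Only numpy, scipy, OpenCV 4.12 (cv2) and the standard library are available. Lean on these libraries where they do the work, as an engineer would, in place of code of your own. Each camera call takes 0.05 s, during which the arm holds its last target. There are 200 camera calls.

TASK

Put the kite-repair things away: slide the orange tape roll up off its post and set it flat in the open drawer of the little wooden chest, and set the aluminium box flat, lid up, in the drawer beside it (either may go first). Put them down rather than dropping them, and only when both lie released in the open drawer slide it fully shut, without slamming it. Leave the cup and the canister as they are.

Things in the scene. Friction and masses are not known exactly. Their poses are not given: they have to be found in the camera images.
- chest_front (a point): Point at table height under the middle of the front opening of a low wooden chest with one drawer, fixed to the surface, 270 mm deep (x), 280 mm wide (y), 100 mm high. x points from here into the chest, y along its front, z up. The drawer slides out along -x. The chest's top board covers everything from x = 0 on, with 66 mm of free height above the drawer floor.
- chest_drawer0 (a joint): How far the drawer is pulled out, in m: 0 fully shut, 0.19 fully out. It starts well open and moves with about 1 N.
- drawer_floor (a point): Middle of the front edge of the drawer's inner floor, on the floor's surface (22 mm above the table), at the inner side of the drawer front (21 mm thick); axes as chest_front's; moves with the drawer. Inside: x = 0 to 225 mm and 119 mm either way in y; side walls 56 mm and front panel 66 mm above this floor. With the drawer pulled out by q, uncovered from x = 0 to x = q - 6 mm.
- chest_drawer0_handle (a point): Middle of the drawer's steel bar handle: a bar 11 mm thick and 120 mm long along the chest's y, 35 mm in front of the drawer's front face and 62 mm above the table; clear in front of it and above it. With the drawer shut it lies at x = -50 mm, y = 0 in the frame of chest_front.
- stand: Tape stand fixed to the surface: dark steel disc, 100 mm across and 12 mm thick, with an upright bright post 16 mm across whose tip is 67 mm above the table. Origin: centre of its underside, on the post's axis.
- roll: Wound roll of orange tape with white rims, 66 mm across, 45 mm high, bore 26 mm, about 0.12 kg. Origin: centre of its underside; z is its axis. It starts on the stand's disc (underside 12 mm above the table) with the post through its bore; the post stands 10 mm out of its top.
- tin: Closed, latched aluminium box, 110 mm long (x), 58 mm wide (y), 38 mm high, about 0.25 kg. Origin: centre of its underside; z up through the lid. It starts on the table.
- cup: Blue ceramic cup, 76 mm across and 85 mm high, standing on the table; leave alone. Origin: centre of its underside.
- canister: Green plastic canister with yellow screw top, 70 mm across, 100 mm high, standing on the table; leave alone. Origin: centre of its underside.
Things that resemble listed ones, but are neither listed nor needed, are in the scene too. Leave any pink look-alike of the tin alone. Of the things that look like the roll, the smaller one is meant.

How it is judged:
On the way, in this order (a step that is already met when the one before it is completed fails the run):
1. the tape roll is off its post ((z of roll in the frame of stand above 0.068 m or horizontal distance between roll and stand above 0.04 m)), for 0.1 s.
2. tape roll and aluminium box both lie flat in the drawer, let go, while it is still open by more than 80 mm (x of roll in the frame of drawer_floor between 0.0125 and 0.2125 m and y of roll in the frame of drawer_floor between -0.1 and 0.1 m and z of roll in the frame of drawer_floor between -0.006 and 0.008 m and angle between each of roll, tin's own z axis and vertical below 0.12 rad and x of tin in the frame of drawer_floor between 0.0125 and 0.2125 m and y of tin in the frame of drawer_floor between -0.1 and 0.1 m and z of tin in the frame of drawer_floor between -0.006 and 0.008 m and contact force between the fingers and roll below 0.1 N and contact force between the fingers and tin below 0.1 N and linear speed of each of roll, tin below 0.03 m/s and value of joint chest_drawer0 above 0.08 m), for 0.2 s.
At the end, for the whole second after the job is handed in: The drawer is shut to within 6 mm of fully home; tape roll and aluminium box both lie on its floor, upright within 0.12 rad (the box lid up), and at rest (under 0.03 m/s) (x of roll in the frame of drawer_floor between 0.0125 and 0.2125 m and y of roll in the frame of drawer_floor between -0.1 and 0.1 m and z of roll in the frame of drawer_floor between -0.006 and 0.008 m and angle between each of roll, tin's own z axis and vertical below 0.12 rad and x of tin in the frame of drawer_floor between 0.0125 and 0.2125 m and y of tin in the frame of drawer_floor between -0.1 and 0.1 m and z of tin in the frame of drawer_floor between -0.006 and 0.008 m and linear speed of each of roll, tin below 0.03 m/s and value of joint chest_drawer0 below 0.006 m); the robot touches nothing.
It fails at once if the tape roll or the aluminium box is dropped (moves faster than 0.6 m/s without being held) ((linear speed of roll above 0.6 m/s and contact force between the fingers and roll below 0.05 N) or (linear speed of tin above 0.6 m/s and contact force between the fingers and tin below 0.05 N)).
It fails at once if the drawer is slammed (closes faster than 0.6 m/s) (velocity of joint chest_drawer0 below -0.6 m/s).
It fails at once if the cup is moved by more than 25 mm or tipped by more than 0.3 rad (distance of cup from where it was at the start of the episode above 0.025 m or angle between cup's own z axis and vertical above 0.3 rad).
It fails at once if the canister is moved by more than 25 mm or tipped by more than 0.3 rad (distance of canister from where it was at the start of the episode above 0.025 m or angle between canister's own z axis and vertical above 0.3 rad).
It also fails if it takes over 72 s, if anything falls off the work surface, if the arm or the gripper's body presses on something with over 40 N, if the wrist force passes 120 N, or if a joint passes its speed limit or range.

## Working session

There is one attempt and no reset: what is moved stays moved. The work goes in short steps, Python scripts to look and compute and a shell command to move; the robot and the scene stay as the last step left them, time stands still between calls to the robot, and variables do not carry over. Pictures are saved under pics/ and viewed, about 8 in all and at most 12, crops included, and the job is handed in when it is done.

```bash
mkdir -p pics; cat > h.py <<'E'
import numpy as np, cv2
from cell import manip
from scipy.spatial.transform import Rotation as R
def snap(cam,fn):
    o=manip.get_obs(); im=manip.read_camera(cam)
    cv2.imwrite('pics/'+fn,im[:,:,::-1]); return o,im
def cam(name,o=None):
    c=manip.camera_info(name);K=np.array(c['mtx'],float);D=np.array(c['distortion'],float)
    if 'rvec' in c:
        r=cv2.Rodrigues(np.array(c['rvec'],float))[0];t=np.array(c['tvec'],float).ravel()
        return K,D,r,t
    o=o or manip.get_obs();q=o['eef_rot'];T=np.eye(4);T[:3,:3]=R.from_quat([q[1],q[2],q[3],q[0]]).as_matrix();T[:3,3]=o['eef_pos']
    M=np.linalg.inv(T@np.array(c['tool_from_camera']));return K,D,M[:3,:3],M[:3,3]
def onplane(name,px,z,o=None):
    K,D,r,t=cam(name,o);u=cv2.undistortPoints(np.array(px,float).reshape(-1,1,2),K,D).reshape(-1,2)
    d=np.c_[u,np.ones(len(u))]@r;c=-r.T@t
    return c+d*((np.broadcast_to(z,len(u))-c[2])/d[:,2])[:,None]
def proj(name,P,o=None):
    K,D,r,t=cam(name,o);return cv2.projectPoints(np.array(P,float).reshape(-1,1,3),cv2.Rodrigues(r)[0],t,K,D)[0].reshape(-1,2)
E
python3 - <<'E'
from h import *
a=snap('scene','s0.png');b=snap('side','d0.png')
print(a[0]);
for n in('scene','side'):
    K,D,r,t=cam(n);print(n,K[0,0],-r.T@t,r[2])
print(manip.camera_info('wrist'))
E
```

```text
{'time': 0.0, 'qpos': array([-2.37390875e-03,  3.53664708e-01,  1.63413167e+00, -2.66119087e-05,
        1.15519136e+00, -2.38347910e-03]), 'dq': array([ 0.00219787, -0.0009471 ,  0.00063973,  0.0012332 ,  0.0004047 ,
       -0.00088408]), 'joint_torque': array([-2.03471049e-03, -6.05236173e+01, -3.42063046e+01, -2.62302356e-04,
        9.48130677e-03,  3.61521288e-06]), 'eef_pos': array([6.24527170e-01, 9.08736172e-06, 2.30552389e-01]), 'eef_rot': array([-4.85824863e-04,  7.07099421e-01,  7.07113797e-01, -5.00688563e-04]), 'ft_force': array([-0.5664823 , -0.15460431, -0.27801005]), 'moment': array([ 0.02665545,  0.01517367, -0.04892394]), 'width': 0.08562433553988041}
scene 394.80653655541903 [ 1.14118146 -0.14970536  1.06810364] [-0.54208945  0.13850658 -0.82882746]
side 497.32785251935815 [0.07038973 0.94330961 0.86417467] [ 0.34582264 -0.72323066 -0.59778266]
{'mtx': array([[303.47904711,   0.        , 282.0670949 ],
       [  0.        , 303.47904711, 204.65882227],
       [  0.        ,   0.        ,   1.        ]]), 'distortion': array([-0.05532496,  0.        ,  0.        ,  0.        ,  0.        ]), 'tool_from_camera': array([[ 3.00725505e-04, -9.51074255e-01, -3.08962247e-01,
         8.02628084e-02],
       [ 9.99999075e-01, -1.23716800e-04,  1.35417545e-03,
         1.30318301e-03],
       [-1.32614523e-03, -3.08962369e-01,  9.51073339e-01,
        -1.43166989e-01],
       [ 0.00000000e+00,  0.00000000e+00,  0.00000000e+00,
         1.00000000e+00]])}
```

View pics/s0.png

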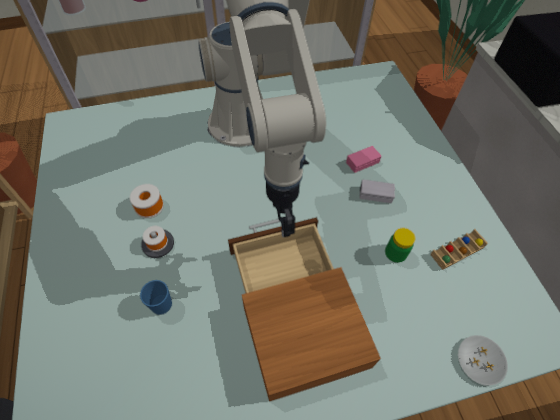

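View pics/d0.png

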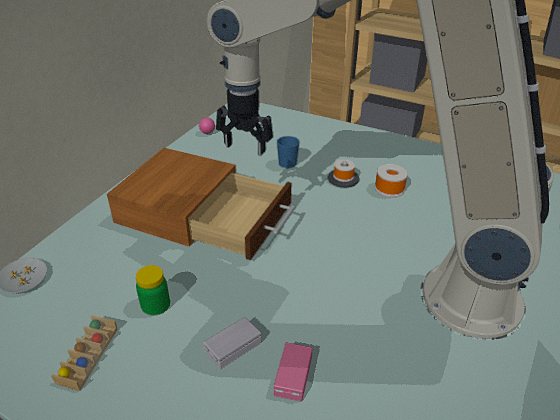

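The scene view shows the small roll on its stand at (155,238), with the larger look-alike at (147,200). The tin is at (377,191), the canister at (400,246) and the cup at (157,297). The chest top has its corners near (244,307), (342,271), (376,348) and (267,391). The side view agrees.

```bash
python3 - <<'E'
from h import *
np.set_printoptions(precision=3,suppress=True)
f=lambda n,p,z:print(n,onplane(n,p,z).tolist() if 0 else onplane(n,p,z)[:,:2].round(3).tolist())
f('scene',[(244,307),(342,271),(376,348),(267,391)],.1)
f('side',[(236,165),(187,213),(112,192),(172,150)],.1)
print('tin top');f('scene',[(377,186)],.038);f('side',[(232,338)],.038)
print('roll top');f('scene',[(154,233)],.057);f('side',[(344,163)],.057)
print('handle');f('scene',[(250,227),(283,220)],.062);f('side',[(292,207),(268,234)],.062)
print('front panel top corners');f('scene',[(229,240),(319,221)],.088);f('side',[(291,184),(250,228)],.088)
print('cup');f('scene',[(155,287)],.085);print('can');f('scene',[(403,237)],.1)
E
python3 -c "
import cv2
a=cv2.imread('pics/s0.png');b=cv2.imread('pics/d0.png')
import numpy as np
A=cv2.resize(a[205:325,215:355],(800,600)[:2] and (700,600),interpolation=cv2.INTER_CUBIC)
cv2.imwrite('pics/c0.png',A)
t=b[310:370,195:275];t=cv2.resize(t,(400,300),interpolation=3)
r=a[170:230,340:420];r=cv2.resize(r,(400,300),interpolation=3)
s=a[215:275,120:200];s=cv2.resize(s,(400,300),interpolation=3)
u=b[145:205,300:380];u=cv2.resize(u,(400,300),interpolation=3)
cv2.imwrite('pics/c1.png',np.vstack([np.hstack([t,r]),np.hstack([s,u])]))"
```

```text
scene [[0.772, -0.131], [0.734, 0.146], [0.949, 0.159], [0.981, -0.12]]
side [[0.73, -0.123], [0.723, 0.137], [0.962, 0.153], [0.951, -0.11]]
tin top
scene [[0.441, 0.38]]
side [[0.444, 0.388]]
roll top
scene [[0.467, -0.348]]
side [[0.473, -0.35]]
handle
scene [[0.516, -0.064], [0.514, 0.038]]
side [[0.516, -0.057], [0.521, 0.076]]
front panel top corners
scene [[0.561, -0.134], [0.558, 0.136]]
side [[0.551, -0.123], [0.557, 0.104]]
cup
scene [[0.656, -0.352]]
can
scene [[0.674, 0.352]]
```

View pics/c0.png

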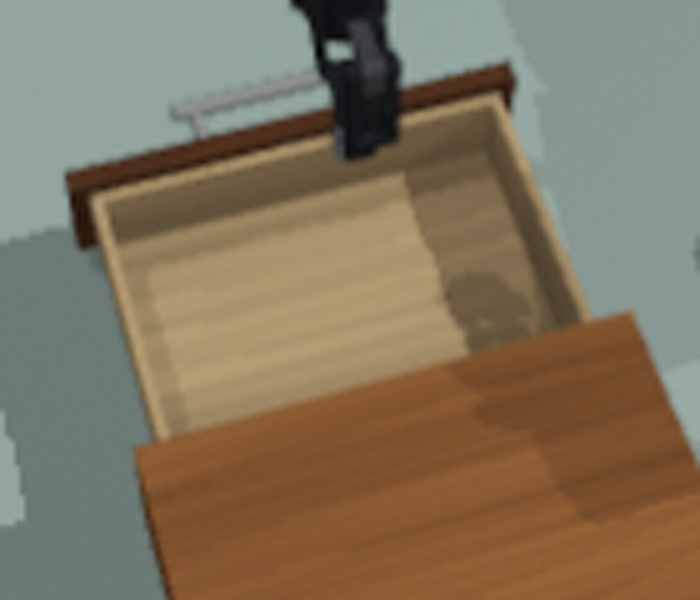

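View pics/c1.png

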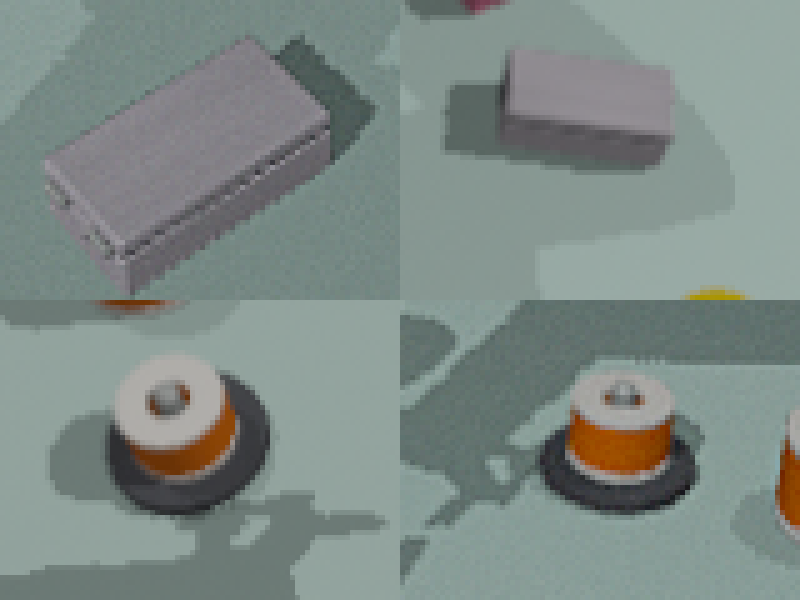

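```bash
python3 - <<'E'
from h import *
f=lambda n,p,z:(print(n,onplane(n,p,z)[:,:2].round(3).tolist()),onplane(n,p,z)[:,:2])[1]
for n,p in(('side',[(204,342),(220,359.6),(261,334),(245,317.6)]),('scene',[(360.6,193),(393.6,197),(394,183.6),(362.4,179.4)])):
    q=f(n,p,.038);r=cv2.minAreaRect(q.astype(np.float32));print('tin',q.mean(0),r)
print('roll');f('scene',[(154.4,235.2)],.057);f('side',[(344,165.2)],.057)
print('chestfront');q=f('scene',[(242,295),(342,268)],.1);print(q.mean(0),np.arctan2(-(q[1]-q[0])[0],(q[1]-q[0])[1]))
print('panel');q=f('scene',[(228.6,239.4),(317.4,218.2)],.088);print(q.mean(0),np.arctan2(-(q[1]-q[0])[0],(q[1]-q[0])[1]))
E
```

```text
side [[0.49, 0.424], [0.437, 0.447], [0.395, 0.351], [0.447, 0.327]]
tin [0.4425251  0.38713121] ((0.4424061179161072, 0.3869710862636566), (0.10626331716775894, 0.057462453842163086), 66.24951934814453)
scene [[0.456, 0.317], [0.496, 0.416], [0.445, 0.44], [0.404, 0.343]]
tin [0.45011086 0.37890386] ((0.45034700632095337, 0.3782624304294586), (0.10934558510780334, 0.058526307344436646), 67.04737854003906)
roll
scene [[0.475, -0.347]]
side [[0.468, -0.338]]
chestfront
scene [[0.738, -0.13], [0.725, 0.149]]
[0.73190865 0.00932094] 0.04628210566770971
panel
scene [[0.559, -0.135], [0.548, 0.135]]
[5.53200659e-01 1.19713377e-04] 0.03950949057141904
```

```bash
python3 -m creep '[[[0,0,0,0.96,-0.45,0,100],[0,0,0,0.96,-0.45,0,100],[0,0,0,0.96,-0.45,0,100],[0,0,0,0.96,-0.45,0,100],[0,0,0,0.96,-0.45,0,100],[0,0,0,0.96,-0.45,0,100],[0,0,0,0.96,-0.45,0,100],[0,0,0,0.96,-0.45,0,100],[0,0,0,0.96,-0.45,0,100],[0,0,0,0.96,-0.45,0,100],[0,0,0,0.96,-0.45,0,100],[0,0,0,0.96,-0.45,0,100],[0,0,0,0.96,-0.45,0,100],[0,0,0,0.96,-0.45,0,100],[0,0,0,0.96,-0.45,0,100],[0,0,0,0.96,-0.45,0,100],[0,0,0.96,0,0,0,100],[0,0,0.96,0,0,0,100],[0,0,0.96,0,0,0,100],[0,0,0.96,0,0,0,100]]]' && python3 -m creep '[[[0,0,0,0,0,0,100],[0,0,0,0,0,0,100]]]'; python3 - <<'E'
from h import *
o,im=snap('wrist','w1.png');print(o['eef_pos'],o['eef_rot'])
print(onplane('side',[(391,172)],.06),onplane('scene',[(146,193)],.06))
E
```

```text
time: 2.1
eef_pos: [0.4447, 0.3839, 0.2308]
eef_rot: [0.0, 0.835, 0.55, -0.0]
ft_force: [0.6, -0.3, 0.7]
width: 0.0854
time: 2.3
eef_pos: [0.4449, 0.3839, 0.2311]
eef_rot: [0.0, 0.833, 0.553, -0.0]
ft_force: [0.0, -0.3, 0.1]
width: 0.0855
[0.44488808 0.38388574 0.23105493] [ 3.12966798e-05  8.33266729e-01  5.52871149e-01 -2.22792230e-04]
[[ 0.32385337 -0.36382398  0.06      ]] [[ 0.31200744 -0.36167973  0.06      ]]
```

View pics/w1.png

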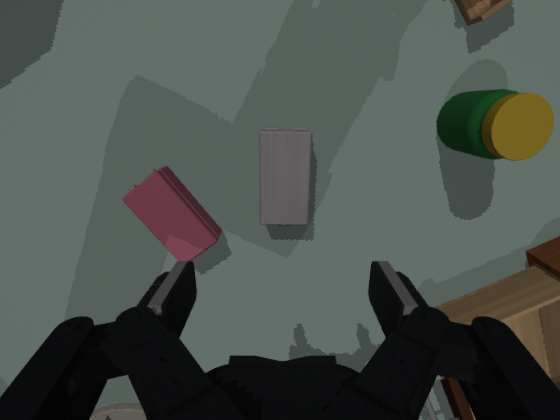

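The wrist view shows the tin's lid at about columns 260-310, rows 130-224, nearly aligned with the jaws. The pink look-alike is at the left.

```bash
cat >> h.py <<'E'
def tool(P,o):
    q=o['eef_rot'];return R.from_quat([q[1],q[2],q[3],q[0]]).inv().apply(np.array(P)-o['eef_pos'])
E
python3 - <<'E'
from h import *
o=manip.get_obs();P=onplane('wrist',[(260,130),(311,130),(309,224),(260,223)],.038,o)
print(P.round(3).tolist(),P.mean(0));t=tool(P,o);print(t.round(4),t.mean(0)/.025)
print(cv2.minAreaRect(t[:,:2].astype(np.float32)))
E
```

```text
[[0.446, 0.445, 0.038], [0.497, 0.423, 0.038], [0.455, 0.322, 0.038], [0.402, 0.346, 0.038]] [0.44995675 0.38426626 0.038     ]
[[ 0.0566 -0.0227  0.1931]
 [ 0.0566  0.0325  0.1931]
 [-0.0526  0.0333  0.1931]
 [-0.0513 -0.025   0.1931]] [0.09333006 0.18133968 7.72478643]
((0.0026127994060516357, 0.005317278206348419), (0.10915814340114594, 0.05831069126725197), 1.2293692827224731)
```

```bash
python3 -m creep '[[[0,0,0,0.1,0.2,0.9,100],[0,0,0,0,0,0.9,100],[0,0,0,0,0,0.9,100],[0,0,0,0,0,0.9,100],[0,0,0,0,0,0.9,100],[0,0,0,0,0,0.9,100],[0,0,0,0,0,0.9,100],[0,0,0,0,0,0.9,100],[0,0,0,0,0,0.6,100],[0,0,0,0,0,0.5,100],[0,0,0,0,0,0.3,100],[0,0,0,0,0,0.2,100],[0,0,0,0,0,0,100],[0,0,0,0,0,0,50],[0,0,0,0,0,0,30],[0,0,0,0,0,0,20],[0,0,0,0,0,0,20],[0,0,0,0,0,0,20],[0,0,0,0,0,0,20],[0,0,0,0,0,0,20]]]'
```

```text
time: 4.35
eef_pos: [0.4509, 0.3848, 0.0123]
eef_rot: [-0.0, 0.834, 0.552, 0.001]
ft_force: [-1.2, 0.1, 5.4]
width: 0.0571
```

```bash
python3 -m creep '[[[0,0,0,0,0,-0.4,20],[0,0,0,0,0,-0.8,20],[0,0,0,0,0,-1,20],[0,0,0,0,0,-1,20],[0,0,0,0,0,-1,20],[0,0,0,0,0,-1,20],[0,0,0,0,0,-1,20],[0,0,0,0,0,-1,20],[0,0,0,0,0,-0.8,20],[0,0,-0.85,0,0,0,20],[0,0,-0.85,0,0,0,20],[0,0,-0.85,0,0,0,20],[0,0,-0.85,0,0,0,20],[0,0,-0.85,0,0,0,20]]]'; python3 -m creep '[[[0,0,0,-0.97,0.53,0,20],[0,0,0,-0.97,0.53,0,20],[0,0,0,-0.97,0.53,0,20],[0,0,0,-0.97,0.53,0,20],[0,0,0,-0.97,0.53,0,20],[0,0,0,-0.97,0.53,0,20],[0,0,0,-0.97,0.53,0,20],[0,0,0,-0.97,0.53,0,20],[0,0,0,-0.97,0.53,0,20],[0,0,0,-0.97,0.53,0,20],[0,0,0,-0.97,0.53,0,20],[0,0,0,-0.97,0.53,0,20],[0,0,0,-0.97,0.53,0,20],[0,0,0,-0.97,0.53,0,20],[0,0,0,0,0,0,20],[0,0,0,0,0,0,20]]]';python3 - <<'E'
from h import *
o,im=snap('wrist','w2.png');print(o['eef_pos'],o['eef_rot'])
E
```

```text
time: 5.75
eef_pos: [0.4503, 0.384, 0.2118]
eef_rot: [0.0, 0.69, 0.723, -0.0]
ft_force: [1.2, -0.3, -3.1]
width: 0.0567
time: 7.35
eef_pos: [0.6501, 0.0527, 0.2114]
eef_rot: [-0.0, 0.692, 0.722, -0.0]
ft_force: [0.1, -0.3, -2.2]
width: 0.0568
[0.65013363 0.0526566  0.21140274] [-2.78678308e-04  6.92225033e-01  7.21681651e-01 -1.45359808e-04]
```

View pics/w2.png

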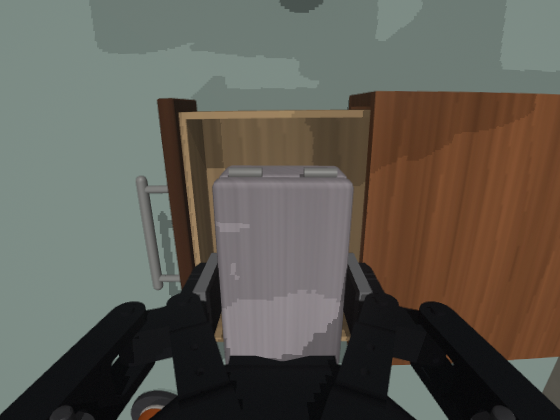

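The wrist view shows the tin held squarely above the open drawer. The drawer front is at columns 160-196, the +y side wall at row 114 and the chest board edge near column 370.

```bash
python3 - <<'E'
from h import *
o=manip.get_obs()
for n,p,z in(('panel outer top',(159,99),.088),('panel inner top',(196,100),.088),('panel light inner',(190,118),.078),('handle',(140,180),.062),('handle',(157,287),.062),('wall inner',(280,118),.078),('wall outer',(280,111),.078),('board',(375,92),.1),('board low',(364,358),.1)):
    P=onplane('wrist',[p],z,o);print(n,P[0].round(3),tool(P,o)[0].round(3))
E
```

```text
panel outer top [0.544 0.136 0.088] [ 0.087 -0.102  0.123]
panel inner top [0.576 0.136 0.088] [ 0.086 -0.07   0.123]
panel light inner [0.567 0.121 0.078] [ 0.071 -0.08   0.133]
handle [0.509 0.058 0.062] [ 0.011 -0.14   0.149]
handle [ 0.515 -0.065  0.062] [-0.113 -0.139  0.149]
wall inner [0.647 0.124 0.078] [ 0.071 -0.     0.133]
wall outer [0.646 0.13  0.078] [ 0.077 -0.     0.133]
board [0.722 0.148 0.1  ] [0.092 0.076 0.111]
board low [ 0.747 -0.119  0.1  ] [-0.176  0.09   0.111]
```

```bash
python3 -m creep '[[[0,0,0,0,0,0.4,20],[0,0,0,0,0,0.8,20],[0,0,0,0,0,0.9,20],[0,0,0,0,0,0.9,20],[0,0,0,0,0,0.9,20],[0,0,0,0,0,0.9,20],[0,0,0,0,0,0.9,20],[0,0,0,0,0,0.6,20],[0,0,0,0,0,0.4,20],[0,0,0,0,0,0.2,20],[0,0,0,0,0,0.08,20],[0,0,0,0,0,0.04,20],[0,0,0,0,0,0,20],[0,0,0,0,0,0,20]]]'
```

```text
time: 8.8
eef_pos: [0.6509, 0.0531, 0.0365]
eef_rot: [0.0, 0.692, 0.722, 0.0]
ft_force: [-0.0, -0.1, -2.9]
width: 0.0567
```

```bash
python3 -m creep '[[[0,0,0,0,0,0.04,20],[0,0,0,0,0,0.03,20],[0,0,0,0,0,0,20]]]'; 
```

```text
time: 9.1
eef_pos: [0.6507, 0.0531, 0.0343]
eef_rot: [0.0, 0.692, 0.722, 0.0]
ft_force: [0.3, -1.3, 0.0]
width: 0.0568
```

```bash
python3 -m creep '[[[0,0,0,0,0,0.02,20],[0,0,0,0,0,0,70],[0,0,0,0,0,0,75],[0,0,0,0,0,0,82],[0,0,0,0,0,0,82],[0,0,0,0,0,-0.3,82],[0,0,0,0,0,-0.6,82],[0,0,0,0,0,-0.9,82],[0,0,0,0,0,-1,82],[0,0,0,0,0,-1,82],[0,0,0,0,0,-1,82],[0,0,0,0,0,-1,82],[0,0,0,0,0,-1,82],[0,0,0,0,0,-1,82],[0,0,0,0,0,0,82],[0,0,0,0,0,0,82]]]'; python3 - <<'E'
from h import *
o,im=snap('wrist','w3.png');print(o['eef_pos'],o['eef_rot'])
t=tool([[.471,-.342,.23]],o);print(t/.025)
E
```

```text
time: 10.7
eef_pos: [0.6508, 0.0532, 0.2301]
eef_rot: [0.001, 0.692, 0.722, 0.001]
ft_force: [-0.4, 0.6, -0.1]
width: 0.07
[0.65077768 0.05315697 0.23008527] [0.00074572 0.6917512  0.72213503 0.00085209]
[[-15.4827608   -7.86348141  -0.01595636]]
```

View pics/w3.png

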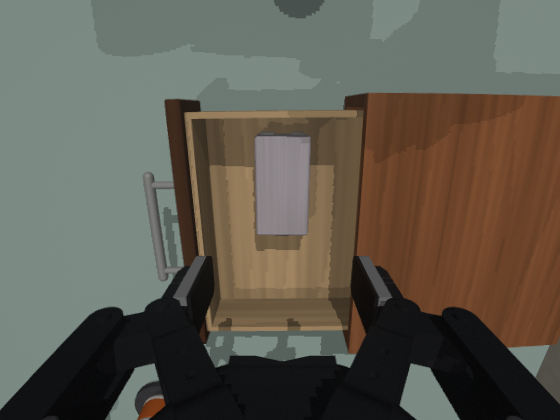

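The tin lies flat in the drawer, at columns 257-310, rows 134-234. Next is the roll.

```bash
python3 -m creep '[[[0,0,0,-0.97,-0.49,0,100],[0,0,0,-0.97,-0.49,0,100],[0,0,0,-0.97,-0.49,0,100],[0,0,0,-0.97,-0.49,0,100],[0,0,0,-0.97,-0.49,0,100],[0,0,0,-0.97,-0.49,0,100],[0,0,0,-0.97,-0.49,0,100],[0,0,0,-0.97,-0.49,0,100],[0,0,0,-0.97,-0.49,0,100],[0,0,0,-0.97,-0.49,0,100],[0,0,0,-0.97,-0.49,0,100],[0,0,0,-0.97,-0.49,0,100],[0,0,0,-0.97,-0.49,0,100],[0,0,0,-0.97,-0.49,0,100],[0,0,0,-0.97,-0.49,0,100],[0,0,0,-0.97,-0.49,0,100],[0,0,0,0,0,0,100],[0,0,0,0,0,0,100]]]'; python3 - <<'E'
from h import *
o,im=snap('wrist','w4.png');print(o['eef_pos'],o['eef_rot'])
E
```

```text
time: 12.55
eef_pos: [0.4706, -0.3428, 0.2275]
eef_rot: [-0.001, 0.692, 0.722, 0.0]
ft_force: [0.1, 0.4, 0.5]
width: 0.0858
[ 0.47059692 -0.34279425  0.22752521] [-9.87756528e-04  6.92287717e-01  7.21620912e-01  1.06924044e-05]
```

View pics/w4.png

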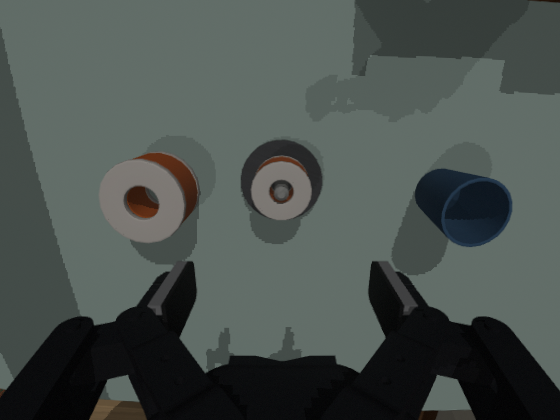

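The small roll's top rim is centred near (281,191), spanning columns 251-312 and rows 163-220.

```bash
python3 - <<'E'
from h import *
o=manip.get_obs();P=onplane('wrist',[(281.5,191),(251,191),(312,191),(281.5,163),(281.5,220)],.057,o)
print(P.round(4),tool(P,o).round(4))
P=onplane('wrist',[(281.5,191)],.066,o);print('post tip',P)
P=onplane('wrist',[(282,182)],.012,o);print('disc',P)
E
```

```text
[[ 0.4723 -0.3484  0.057 ]
 [ 0.4396 -0.3498  0.057 ]
 [ 0.5049 -0.347   0.057 ]
 [ 0.471  -0.3182  0.057 ]
 [ 0.4737 -0.3816  0.057 ]] [[-0.0064  0.0012  0.1707]
 [-0.0064 -0.0315  0.1708]
 [-0.0064  0.0339  0.1707]
 [ 0.0239  0.0012  0.1708]
 [-0.0396  0.0012  0.1707]]
post tip [[ 0.47216839 -0.34597195  0.066     ]]
disc [[ 0.47284361 -0.3494431   0.012     ]]
```

```bash
python3 -m creep '[[[0,0,0,-0.29,0.05,0.6,100],[0,0,0,0,0,0.9,100],[0,0,0,0,0,0.9,100],[0,0,0,0,0,0.9,100],[0,0,0,0,0,0.9,100],[0,0,0,0,0,0.9,100],[0,0,0,0,0,0.9,100],[0,0,0,0,0,0.8,100],[0,0,0,0,0,0.6,100],[0,0,0,0,0,0.4,100],[0,0,0,0,0,0.2,100],[0,0,0,0,0,0,100],[0,0,0,0,0,0,80],[0,0,0,0,0,0,60],[0,0,0,0,0,0,40],[0,0,0,0,0,0,30],[0,0,0,0,0,0,30],[0,0,0,0,0,0,30],[0,0,0,0,0,0,30]]]'
```

```text
time: 14.5
eef_pos: [0.4732, -0.3504, 0.03]
eef_rot: [0.001, 0.692, 0.722, 0.0]
ft_force: [-2.2, 1.2, 7.2]
width: 0.0644
```

```bash
python3 -m creep '[[[0,0,0,0,0,-0.2,30],[0,0,0,0,0,-0.4,30],[0,0,0,0,0,-0.6,30],[0,0,0,0,0,-0.7,30],[0,0,0,0,0,-0.8,30],[0,0,0,0,0,-0.9,30],[0,0,0,0,0,-0.9,30],[0,0,0,0,0,-0.9,30],[0,0,0,0,0,-0.9,30],[0,0,0,0,0,-0.9,30],[0,0,0,0,0,-0.6,30],[0,0,0,0,0,-0.2,30],[0,0,0,0,0,0,30]]]';  python3 - <<'E'
from h import *
o=manip.get_obs();print(o['eef_pos'],o['eef_rot'],tool([[.6556,-.0568,.22]],o)/.025)
E
```

```text
time: 15.8
eef_pos: [0.4731, -0.3503, 0.2293]
eef_rot: [0.001, 0.692, 0.722, 0.0]
ft_force: [0.1, 0.4, -2.3]
width: 0.0646
[ 0.47305859 -0.35027412  0.22932373] [6.88990464e-04 6.91747063e-01 7.22139543e-01 7.66672042e-05] [[11.41468886  7.79895726  0.37109909]]
```

```bash
python3 -m creep '[[[0,0,0,0.95,0.65,0,30],[0,0,0,0.95,0.65,0,30],[0,0,0,0.95,0.65,0,30],[0,0,0,0.95,0.65,0,30],[0,0,0,0.95,0.65,0,30],[0,0,0,0.95,0.65,0,30],[0,0,0,0.95,0.65,0,30],[0,0,0,0.95,0.65,0,30],[0,0,0,0.95,0.65,0,30],[0,0,0,0.95,0.65,0,30],[0,0,0,0.95,0.65,0,30],[0,0,0,0.95,0.65,0,30],[0,0,0,0,0,0,30],[0,0,0,0,0,0,30]]]'; python3 - <<'E'
from h import *
o,im=snap('wrist','w5.png');print(o['eef_pos'],o['eef_rot'])
E
```

```text
time: 17.2
eef_pos: [0.6548, -0.0565, 0.2269]
eef_rot: [-0.001, 0.691, 0.723, -0.001]
ft_force: [-1.0, 0.1, -0.9]
width: 0.0645
[ 0.65478828 -0.0565472   0.22693034] [-0.00091449  0.69127115  0.72259429 -0.00092706]
```

View pics/w5.png

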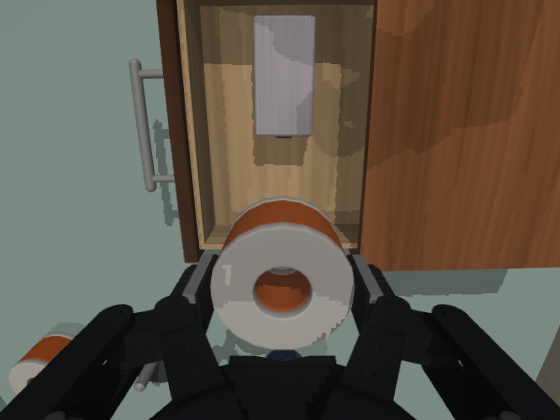

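The roll is held level, and the tin (columns 253-315, rows 15-136) leaves room for it on the -y side.

```bash
python3 -m creep '[[[0,0,0,0,0,0.4,30],[0,0,0,0,0,0.8,30],[0,0,0,0,0,0.9,30],[0,0,0,0,0,0.9,30],[0,0,0,0,0,0.9,30],[0,0,0,0,0,0.9,30],[0,0,0,0,0,0.9,30],[0,0,0,0,0,0.7,30],[0,0,0,0,0,0.5,30],[0,0,0,0,0,0.3,30],[0,0,0,0,0,0.14,30],[0,0,0,0,0,0,30],[0,0,0,0,0,0,30]]]'
```

```text
time: 18.55
eef_pos: [0.656, -0.0571, 0.0458]
eef_rot: [0.0, 0.692, 0.722, 0.0]
ft_force: [-0.4, 0.5, -1.5]
width: 0.0645
```

```bash
python3 -m creep '[[[0,0,0,0,0,0.1,30],[0,0,0,0,0,0.06,30],[0,0,0,0,0,0.04,30],[0,0,0,0,0,0,30],[0,0,0,0,0,0,30]]]'
```

```text
time: 19.05
eef_pos: [0.6556, -0.057, 0.0401]
eef_rot: [0.0, 0.692, 0.722, 0.0]
ft_force: [-0.1, 0.1, -0.4]
width: 0.0644
```

```bash
python3 -m creep '[[[0,0,0,0,0,0.03,30],[0,0,0,0,0,0,30],[0,0,0,0,0,0,30],[0,0,0,0,0,0,78],[0,0,0,0,0,0,84],[0,0,0,0,0,0,90],[0,0,0,0,0,0,90],[0,0,0,0,0,-0.2,90],[0,0,0,0,0,-0.5,90],[0,0,0,0,0,-0.8,90],[0,0,0,0,0,-1,90],[0,0,0,0,0,-1,90],[0,0,0,0,0,-1,90],[0,0,0,0,0,-1,90],[0,0,0,0,0,-1,90],[0,0,0,0,0,-1,90],[0,0,0,0,0,0,90]]]'; python3 - <<'E'
from h import *
o,im=snap('wrist','w6.png');o,_=snap('side','d6.png');print(o['eef_pos'],o['width'])
b=cv2.imread('pics/d6.png')[130:270,100:310];a=cv2.imread('pics/w6.png')[0:360,100:460]
cv2.imwrite('pics/j6.png',np.hstack([cv2.resize(b,(440,293)),cv2.resize(a,(293,293))]))
E
```

```text
time: 20.75
eef_pos: [0.6576, -0.0572, 0.2321]
eef_rot: [0.003, 0.692, 0.722, 0.002]
ft_force: [0.6, 0.2, 0.3]
width: 0.077
[ 0.65665327 -0.05713408  0.22983062] 0.07705756846619073
```

View pics/j6.png

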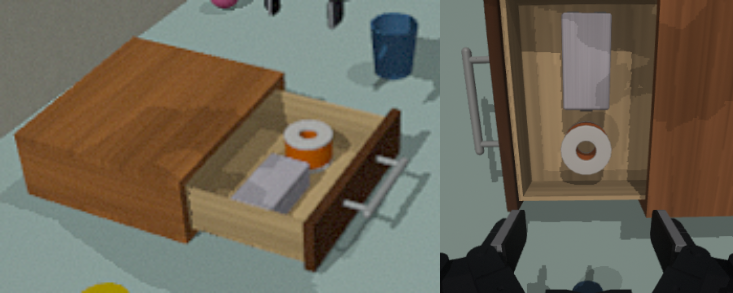

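Both objects lie flat and released in the drawer: the roll stands upright and the tin has its lid up. Now I close it by its handle with shut fingers.

```bash
python3 -m creep '[[[0,0,0,0.32,-0.97,0,50],[0,0,0,0.32,-0.97,0,0],[0,0,0,0.32,-0.97,0,0],[0,0,0,0.32,-0.97,0,0],[0,0,0,0.32,-0.97,0,0],[0,0,0,0.32,-0.97,0,0],[0,0,0,0.32,-0.97,0,0],[0,0,0,0.32,-0.97,0,0],[0,0,0,0,0,0.9,0],[0,0,0,0,0,0.9,0],[0,0,0,0,0,0.9,0],[0,0,0,0,0,0.9,0],[0,0,0,0,0,0.9,0],[0,0,0,0,0,0.9,0],[0,0,0,0,0,0.9,0],[0,0,0,0,0,0.7,0],[0,0,0,0,0,0.4,0],[0,0,0,0,0,0,0]]]'; python3 - <<'E'
from h import *
o=manip.get_obs();print(o['eef_pos'],o['width'],tool([[.682,.007,.045]],o)/.025)
E
```

```text
time: 22.65
eef_pos: [0.4574, -0.0014, 0.0404]
eef_rot: [-0.001, 0.692, 0.722, -0.001]
ft_force: [0.4, 0.3, -0.2]
width: -0.0001
[ 0.45742093 -0.00140076  0.04038521] -6.669644938325493e-05 [[-0.05002658  8.98862628 -0.2151684 ]]
```

```bash
python3 -m creep '[[[0,0,0,0,0.3,0,0],[0,0,0,0,0.3,0,0],[0,0,0,0,0.3,0,0],[0,0,0,0,0.2,0,0],[0,0,0,0,0.2,0,0],[0,0,0,0,0.2,0,0],[0,0,0,0,0.3,0,0],[0,0,0,0,0.4,0,0],[0,0,0,0,0.4,0,0],[0,0,0,0,0.4,0,0],[0,0,0,0,0.4,0,0],[0,0,0,0,0.4,0,0],[0,0,0,0,0.4,0,0],[0,0,0,0,0.4,0,0],[0,0,0,0,0.4,0,0],[0,0,0,0,0.4,0,0],[0,0,0,0,0.4,0,0],[0,0,0,0,0.4,0,0],[0,0,0,0,0.4,0,0],[0,0,0,0,0.4,0,0]]]'
```

```text
time: 24.65
eef_pos: [0.6346, 0.0061, 0.0418]
eef_rot: [0.0, 0.692, 0.722, -0.0]
ft_force: [-2.5, 1.6, 0.8]
width: 0.0002
```

```bash
python3 -m creep '[[[0,0,0,0,0.3,0,0],[0,0,0,0,0.2,0,0],[0,0,0,0,0.15,0,0],[0,0,0,0,0.1,0,0],[0,0,0,0,0.1,0,0],[0,0,0,0,0,0,0]]]'; python3 -m creep '[[[0,0,0,0,0.1,0,0],[0,0,0,0,0.1,0,0],[0,0,0,0,0,0,0]]]'
```

```text
time: 25.25
eef_pos: [0.6554, 0.007, 0.0419]
eef_rot: [0.0, 0.692, 0.722, 0.0]
ft_force: [-0.6, 0.4, 0.1]
width: 0.0
time: 25.55
eef_pos: [0.6583, 0.0071, 0.0416]
eef_rot: [-0.001, 0.692, 0.722, -0.001]
ft_force: [-7.9, -0.7, 4.7]
width: -0.0001
```

```bash
python3 -m creep '[[[0,0,0,0,0.08,0,0],[0,0,0,0,0,0,0],[0,0,0,0,0,0,0]]]'
```

```text
time: 25.85
eef_pos: [0.6585, 0.0071, 0.0416]
eef_rot: [-0.002, 0.692, 0.722, -0.003]
ft_force: [-13.4, -0.6, 10.3]
width: -0.0004
```

Force builds with no further travel, so the drawer is at its stop. I back off, rise and check.

```bash
python3 -m creep '[[[0,0,0,0,-0.2,0,0],[0,0,0,0,-0.5,0,0],[0,0,0,0,-0.8,0,0],[0,0,0,0,-1,0,0],[0,0,0,0,-1,0,0],[0,0,0,0,-1,0,0],[0,0,0,0,0,-1,0],[0,0,0,0,0,-1,0],[0,0,0,0,0,-1,0],[0,0,0,0,0,-1,0],[0,0,0,0,0,-1,0],[0,0,0,0,0,-1,0],[0,0,0,0,-1,-1,0],[0,0,0,0,-1,-1,0],[0,0,0,0,0,0,0],[0,0,0,0,0,0,0]]]'; python3 - <<'E'
from h import *
o,b=snap('side','d7.png');_,a=snap('scene','s7.png')
cv2.imwrite('pics/j7.png',np.hstack([cv2.resize(b[130:270,90:310,::-1],(396,252),interpolation=3),cv2.resize(a[180:410,120:440,::-1],(351,252),interpolation=3)]))
E
```

```text
time: 27.45
eef_pos: [0.4997, 0.0003, 0.2423]
eef_rot: [0.001, 0.692, 0.722, 0.001]
ft_force: [-0.4, 0.6, 0.8]
width: -0.0003
```

View pics/j7.png

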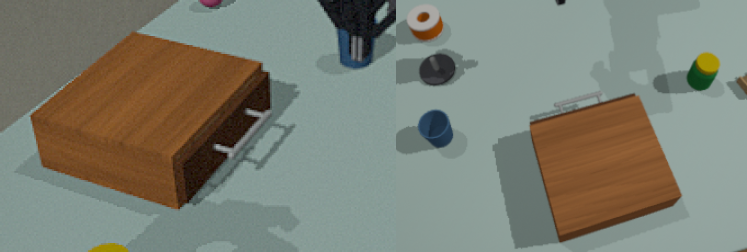

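```bash
python3 - <<'E'
from h import *
P=onplane('side',[(240,192.5),(210.6,213.3)],.062);print(P,P.mean(0))
P=onplane('scene',[(120+160*.912,180+105*.912),(120+204*.912,180+96*.912)],.062);print(P,P.mean(0))
print(manip.job_done())
E
```

```text
[[ 0.6767221  -0.05244509  0.062     ]
 [ 0.69778575  0.06876615  0.062     ]] [0.68725392 0.00816053 0.062     ]
[[ 0.68222388 -0.05361026  0.062     ]
 [ 0.68398718  0.06200044  0.062     ]] [0.68310553 0.00419509 0.062     ]
the job is handed in; nothing more can be done
None
```

The tape roll and the aluminium box are both in the drawer, the drawer is shut, and I handed the job in at about 27.5 s of the 72 s allowed.

- **Placing:** I set the box down first, then lifted the roll off its post and set it beside the box. Both were lowered onto the drawer floor and released. A picture before closing showed both lying flat, with the box lid up and the drawer still well open.
- **Closing:** I pushed the drawer in by its handle at about 0.1 m/s until it stopped. At the stop the force rose to about 13 N with no further travel.
- **Final check:** The last pictures put the handle at x ≈ 0.683 m (scene camera) and 0.687 m (side camera). My estimate for fully shut was about 0.682 m, so the drawer is shut to within what I could measure. The two cameras disagree by 4 mm, and these readings are rough.
- **Surroundings:** In the last pictures the cup and canister look unmoved and upright, and the arm is clear of everything. I could not see the roll and box once the drawer was shut, so their final pose inside is not confirmed.

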